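# Pin the folding trivet together

### The arm

A 6-joint arm with a two-finger parallel gripper is mounted at the origin on a cart in front of the work surface, level with it; the furniture and walls round the work are solid. World frame = base frame: x ahead of the robot, y to its left, z up, the work surface at z = 0. Lengths are in m, angles in degrees, forces in N, time in s.
With the tool pointing down it reaches from about 0.375 to 0.9 m from the base axis. Payload 3.1 kg.
Tool frame: the origin (TCP) lies at the very end of the fingers, on their centre line; the grasp point (between the pads) lies 19 mm behind it; z points along the fingers, y is the line along which they close (so a half turn about z gives the same grasp; the last joint's range is limited). The gripper opens to 87 mm and grips with 3 to 60 N. Pads are 19 mm wide; open, the fingers measure 117 mm over their backs; the gripper's body (75 mm by 190 mm) begins 51 mm behind the grasp point.
Start: joints at [-86.545, 30.224, 82.088, -0, 67.689, -10.227], TCP at [0.148, -0.607, 0.223] pointing down, gripper open.
Joint ranges: [-176.69, 176.69], [-43.24, 126.21], [12.49, 139.97], [-82, 262], [0, 151.66], [-163.58, 163.58]. Speed limits (degrees/s): [159.86, 159.86, 180, 180, 180, 180].

### API

Orientations are given as a 3x3 rotation matrix whose columns are the frame's x, y, z axes.
In Python, from rig import bot, imaging gives the robot as it stands.
- The arm moves only by the tool drive_tool, never from a script. Its argument "deltas" is text: rows parted by semicolons, each of 5 numbers parted by spaces: the finger opening in mm, from 0 to 87, then the shift along the world's x, y, z in mm, then the turn about the world's z in rad. In form: jaw dx dy dz twist; .... A call has 1 to 12 rows; each row is the pose to reach, as a shift and turn from the pose commanded when the call began; what a row does not reach only later rows make up. A row lasts 1/10 s, in which the tool goes at most 50 mm and 8.59 degrees, less where a joint would pass 70% of its speed; a pose out of reach is approached as far as the arm can. A call with a gripper value outside its range is refused whole. The fingers move at their own pace and stop on an object; the grip force is fixed at half the most. Time passes only in rows, so rows that repeat a pose let the fingers close. It gives the time, the measured TCP pose, the force, the opening and the grip force at its end, in the units of the state.
- bot.read_state(): the state, without advancing time (a new reading comes with each control period).
- imaging.capture(name): name is "side" or "top"; returns the picture (384x512x3 uint8, red, green, blue); there is no depth.
- imaging.camera_model(name): a dict with "fx", "fy", "cx", "cy" (pixels), "T" (4x4, takes a point from camera to world coordinates). Camera axes: x right, y down, z forward; pixel columns grow to the right and rows downward; lengths in m; the calibration is good to about 2 mm. A picture is of the moment at which its call begins. camera_model takes no time and is no camera call.
- bot.hand_in(): hands the job in; it is judged then, once.
The state is a dict: "time_s": time; "joint_positions": joint angles; "qvel": joint speeds; "tau": joint torques, N m; "position": TCP position; "tcp_rot": TCP orientation; "force": force on the tool from outside, world axes, zero at the start; "moment": the same for the moment, N m; "opening": opening from 0.0 (shut) to 1.0 (fully open); "grasp_force": force on a finger pad.
Only numpy, scipy, OpenCV 4.12 (cv2) and the standard library are available. Lean on these libraries where they do the work, as an engineer would, in place of code of your own. Each camera call takes 0.05 s, during which the arm holds its last target. There are 200 camera calls.

### The job

The two wooden bars of the folding trivet lie with the lug of one in the fork of the other, ready for their hinge pin. Take the long pin out of the pin block and push it down through the fork and lug until its head sits flush on the fork, then let go. Leave the short pin in the block and the trivet bars where they lie.

Things in the scene. Friction and masses are not known exactly. Their poses are not given: they have to be found in the camera images.
- long_pin: Pin to use: wooden head 31 mm across, 36 mm tall; below it a steel shank 15 mm thick, 40 mm long, last 9 mm tapered to a 6 mm nose; 70 g. Origin: centre of the head's underside, z up. Stands loosely in either hole of a fixed wooden block at the right; underside 16 mm over the block's top, 48 mm over the worktop. Grip the head from above.
- short_pin: Wrong pin, in the block's other hole, 80 mm away: same head, shank only 22 mm, so its head sits flat on the block, 16 mm lower than the long pin's. Origin: centre of the head's underside. Block 150 x 56 x 32 mm, holes 16 mm wide, 24 mm deep, on its long axis: the line between the pins runs along the block, and the fingers have room on its long sides.
- fork_bar: Loose wooden bar lying flat, 42 mm high, 40 mm wide, 0.8 kg, with a forked end: two round level eyes 48 mm across, 12 mm thick, one over the other with an 18 mm gap, each with a 22 mm upright hole. Origin: on the axis of the holes, at worktop level; the upper eye's top is 42 mm higher. The bar runs 160 mm from there along its +x (to the left).
- lug_bar: Loose wooden bar lying flat, 42 mm high, 40 mm wide, 0.8 kg, with one round eye (lug) 48 mm across, 15 mm thick, with a 22 mm upright hole, lying in the fork's gap, in line with its holes within about 3 mm. Origin: on the axis of its hole, at worktop level. The bar runs 160 mm from there along its -x (to the right), at an angle to the fork bar.
Not all that is in view belongs to the job. What is shaped like the long_pin but green is not meant.

How it is judged:
By the outcome, as a careful person would: the job done as asked, in the order asked, and still so for the second after the job is handed in, with the robot touching nothing.
It also fails if it takes over 35 s, if anything falls off the work surface, if the arm or the gripper's body presses on something with over 40 N, if the wrist force passes 120 N, or if a joint passes its speed limit or range.

## Working session

There is one attempt and no reset: what is moved stays moved. The work goes in short steps, Python scripts to look and compute and a tool call to move; the robot and the scene stay as the last step left them, time stands still between calls to the robot, and variables do not carry over. Pictures are saved under pics/ and viewed, at most 10 in all, crops included, and the job is handed in when it is done.

Besides the shell and the picture viewer there is one more tool, called after "Emit:" as a command line: name --argument value ..., lists and objects as JSON in quotes. drive_tool: Moves the arm, as the interface text tells. Its arguments: {"type":"object","properties":{"deltas":{"type":"string"}},"required":["deltas"]}

```bash
mkdir -p pics
cat > h.py <<'E'
import numpy as np, cv2
from rig import bot, imaging
def ray(cam,u,v,z):
    m=imaging.camera_model(cam);T=np.array(m["T"])
    d=T[:3,:3]@np.array([(u-m["cx"])/m["fx"],(v-m["cy"])/m["fy"],1]);o=T[:3,3]
    return o+d*(z-o[2])/d[2]
def proj(cam,p):
    m=imaging.camera_model(cam);T=np.array(m["T"])
    c=T[:3,:3].T@(np.array(p)-T[:3,3]);return np.array([m["fx"]*c[0]/c[2]+m["cx"],m["fy"]*c[1]/c[2]+m["cy"]])
def snap(cam,name,box=None,s=1.5):
    im=imaging.capture(cam)[:,:,::-1]
    cv2.imwrite(f"pics/{name}_raw.png",im)
    if box: u0,v0,u1,v1=box; im=im[v0:v1,u0:u1]
    cv2.imwrite(f"pics/{name}.png",cv2.resize(np.ascontiguousarray(im),None,fx=s,fy=s,interpolation=cv2.INTER_CUBIC))
E
python3 - <<'E'
from h import *
for c in("top","side"):
    snap(c,c+"0"); m=imaging.camera_model(c); print(c,m["fx"],np.round(m["T"],3).tolist())
s=bot.read_state();print(s["time_s"],s["position"],np.round(s["tcp_rot"],3).tolist())
E
```

```text
top 396.4422158713389 [[-0.013, -0.981, 0.194, 0.354], [-0.999, 0.021, 0.04, -0.052], [-0.044, -0.194, -0.98, 0.889], [0.0, 0.0, 0.0, 1.0]]
side 364.480002084681 [[0.936, -0.179, 0.302, 0.233], [-0.351, -0.422, 0.836, -0.753], [-0.022, -0.889, -0.458, 0.44], [0.0, 0.0, 0.0, 1.0]]
0.1 [ 0.14781908 -0.60659202  0.2216895 ] [[0.972, 0.236, -0.0], [0.236, -0.972, 0.002], [0.0, -0.002, -1.0]]
```

View pics/top0.png

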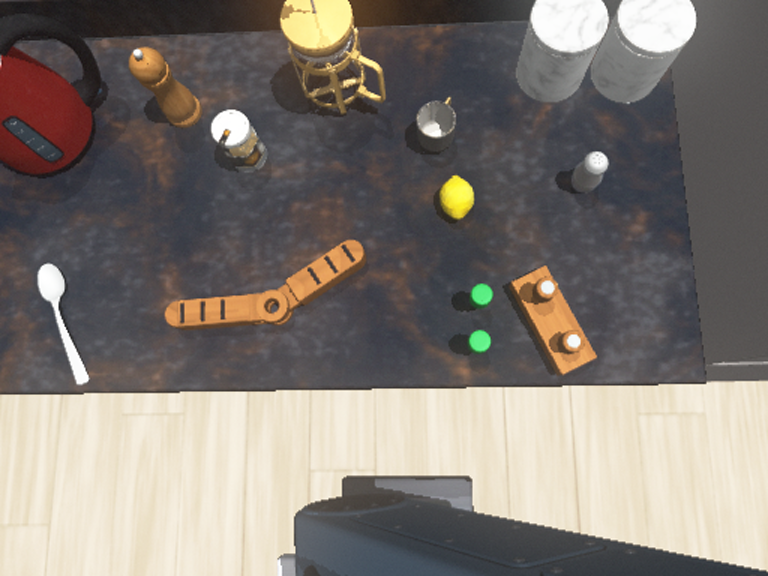

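View pics/side0.png

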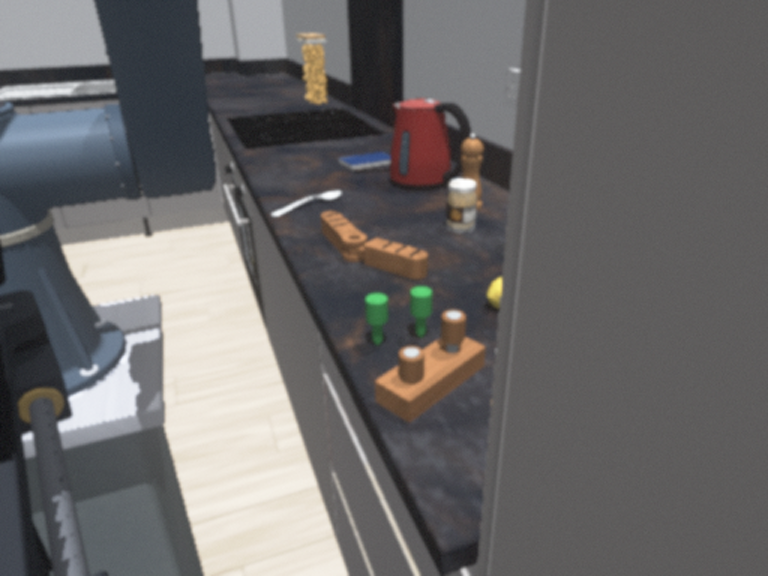

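The overview shows four candidates:
- **Green pins:** top (482,295) and (480,341). These are decoys.
- **Wooden pins in the block:** top (545,288) and (572,342), matching side (453,330) and (411,364).

The pin at side (453,330) seems to show steel under its head, so it is probably the long one. I'll confirm with an enlarged crop.

Run:
```python
from h import *
a=cv2.imread("pics/side0_raw.png")[195:285,235:340]
t=cv2.imread("pics/top0_raw.png")
b=t[170:255,330:405]; c=t[155:225,105:250]
r=lambda i,s:cv2.resize(i,None,fx=s,fy=s,interpolation=cv2.INTER_CUBIC)
cv=np.zeros((600,800,3),np.uint8)
for im,s,x,y in((a,4,0,0),(b,4,430,0),(c,3,0,365)):
    q=r(im,s);q=q[:600-y];cv[y:y+q.shape[0],x:x+q.shape[1]]=q
cv2.imwrite("pics/crop1.png",cv)
```

```text
(no output)
```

View pics/crop1.png

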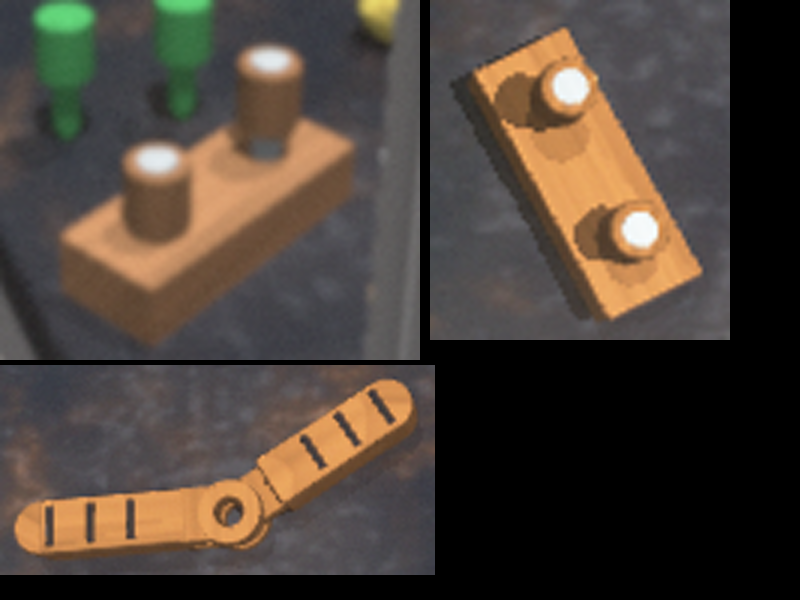

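The crop confirms it. The far wooden pin, side (453,330) and top about (365,191) in raw pixels, has steel showing under its raised head, so it is the long pin. The near one, top (382,227) raw, sits flat and is the short pin. The fork's upper hole is at about (182,204) raw in the top view. Next I'll compute positions.

Run:
```python
from h import *
t=cv2.imread("pics/top0_raw.png")
m=(t.min(2)>190).astype(np.uint8); m[:, :340]=0;m[:175]=0;m[250:]=0;m[:,405:]=0
n,_,st,ce=cv2.connectedComponentsWithStats(m)
for i in range(1,n):
    if st[i,4]>20: print(ce[i],st[i])
P=[]
for i,z in zip([i for i in range(1,n) if st[i,4]>20],(0.084,0.068)):
    p=ray("top",*ce[i],z);P.append(p);print(p.round(4))
d=P[0]-P[1];print(np.hypot(*d[:2]),np.degrees(np.arctan2(d[1],d[0])))
# side view check
for u,v in((105+0,0),): pass
print("side long",ray("side",235+269/4-.4,195+61/4-.4,.084),"short",ray("side",235+156/4-.4,195+160/4-.4,.068))
f=ray("top",105+231/3-.3,155+147/3-.3,.042);print("fork",f.round(4),"range",np.hypot(*f[:2]))
print("proj in side",proj("side",f)*1.5)
s=bot.read_state();R=np.array(s["tcp_rot"]);print("tool y ang",np.degrees(np.arctan2(R[1,1],R[0,1])),s["joint_positions"])
```

```text
[364.72131148 191.13114754] [361 187   9   9  61]
[382.19354839 226.91935484] [378 223   9   9  62]
[ 0.5148 -0.2244  0.084 ]
[ 0.4423 -0.2587  0.068 ]
0.08019932262897317 25.35390137314135
side long [ 0.51338368 -0.22624143  0.084     ] short [ 0.44140724 -0.25960784  0.068     ]
fork [0.5036 0.1651 0.042 ] range 0.5300057922973246
proj in side [353.15738847 236.50179989]
tool y ang -76.31992824069702 [-8.65457811e+01  3.02718256e+01  8.21489437e+01  5.61327385e-04
  6.76896167e+01 -1.02260475e+01]
```

Emit:
drive_tool --deltas "55 35 85 0 0; 55 70 170 0 0; 55 102 257 0 0; 55 102 257 0 0.1; 55 102 257 0 0.2; 55 102 257 0 0.204; 55 145 278 0 0.204; 55 188 298 0 0.204; 55 231 319 0 0.204; 55 275 340 0 0.204; 55 320 360 0 0.204; 55 366 381 0 0.204"

```text
time_s: 1.3
position: [0.5148, -0.2251, 0.2223]
tcp_rot: [[0.903, 0.429, -0.001], [0.429, -0.903, 0.0], [-0.001, -0.0, -1.0]]
force: [0.2, -2.3, 0.0]
opening: 0.632
grasp_force: 0.0
```

Emit:
drive_tool --deltas "55 0 0 -45 0; 55 0 0 -90 0; 55 0 0 -125 0; 55 0 0 -150 0; 55 0 0 -169 0; 55 0 0 -169 0; 25 0 0 -169 0; 25 0 0 -169 0; 25 0 0 -169 0; 25 0 0 -169 0; 25 0 0 -169 0"

```text
time_s: 2.4
position: [0.5139, -0.2268, 0.0546]
tcp_rot: [[0.904, 0.428, 0.002], [0.428, -0.904, -0.001], [0.001, 0.002, -1.0]]
force: [-0.9, -1.5, 4.3]
opening: 0.343
grasp_force: 30.0
```

Run:
```python
from h import *
snap("side","g1",(220,150,345,290),4)
```

```text
(no output)
```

View pics/g1.png

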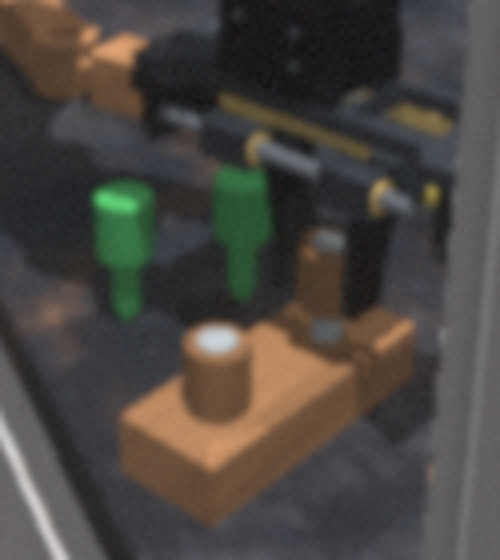

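The long pin is held between the pads at an opening of about 30 mm, and the short pin is untouched. Next: lift it and carry it over to the fork.

Emit:
drive_tool --deltas "25 0 0 15 0; 25 0 0 35 0; 25 0 0 70 0; 25 0 0 110 0; 25 0 30 115 0; 25 -2 75 115 0; 25 -3 120 115 0; 25 -4 165 115 0; 25 -6 210 115 0; 25 -7 255 115 0; 25 -8 300 115 0; 25 -9 345 115 0"

```text
time_s: 3.65
position: [0.5038, 0.1203, 0.1686]
tcp_rot: [[0.904, 0.428, -0.0], [0.428, -0.904, -0.0], [-0.0, -0.0, -1.0]]
force: [0.8, -0.4, -0.6]
opening: 0.348
grasp_force: 30.0
```

Emit:
drive_tool --deltas "25 0 30 0 0; 25 -1 46 0 0; 25 -1 46 -20 0; 25 -1 46 -40 0; 25 -1 46 -60 0; 25 -1 46 -60 0; 25 -1 46 -60 0"

```text
time_s: 4.35
position: [0.5031, 0.1645, 0.1085]
tcp_rot: [[0.904, 0.428, -0.001], [0.428, -0.904, -0.0], [-0.001, -0.0, -1.0]]
force: [-0.1, 0.5, -0.1]
opening: 0.346
grasp_force: 30.0
```

Run:
```python
from h import *
snap("side","a1"); snap("top","b1")
a=cv2.imread("pics/a1_raw.png")[100:200,190:300];b=cv2.imread("pics/b1_raw.png")[150:260,100:260]
r=lambda i,s:cv2.resize(i,None,fx=s,fy=s,interpolation=cv2.INTER_CUBIC)
cv=np.zeros((600,800,3),np.uint8);q=r(a,4);cv[:400,:440]=q;q=r(b,2.2);cv[:q.shape[0],445:445+q.shape[1]]=q[:,:355]
cv2.imwrite("pics/c2.png",cv[:410])
s=bot.read_state();print(s["position"],s["opening"],s["grasp_force"],s["time_s"])
```

```text
[0.50411174 0.16455829 0.10946158] 0.3412308670900073 29.9997104331851 4.45
```

View pics/c2.png

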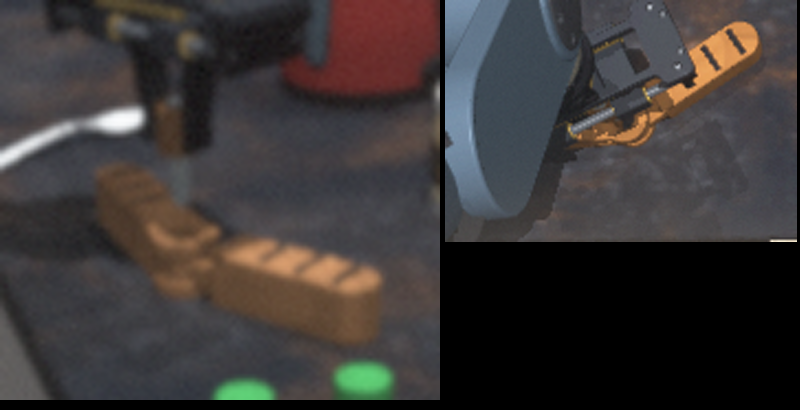

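The pin hangs just above the fork hole: shank at crop (180,185), eye about (184,217). I'll overlay the predicted hole and shank outlines on an enlarged crop to check alignment.

Run:
```python
from h import *
x0,y0,s=205,115,8
q=cv2.resize(cv2.imread("pics/a1_raw.png")[y0:y0+65,x0:x0+50],None,fx=s,fy=s,interpolation=cv2.INTER_CUBIC)
o=q.copy()
P=lambda p:tuple(int(v) for v in ((proj("side",p)+.5-[x0,y0])*s))
def circ(c,r,z,col):
    pts=np.array([P((c[0]+r*np.cos(a),c[1]+r*np.sin(a),z)) for a in np.linspace(0,6.3,40)]);cv2.polylines(o,[pts],True,col,1)
f=(.5036,.1651);circ(f,.024,.042,(0,255,0));circ(f,.011,.042,(0,255,0))
p=(.5038,.1650);z=.1092-.006
circ(p,.0155,z,(255,255,0));circ(p,.0075,z-.031,(255,255,0));circ(p,.003,z-.04,(255,255,0))
cv2.imwrite("pics/d1.png",np.hstack([q,o]))
```

```text
(no output)
```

View pics/d1.png

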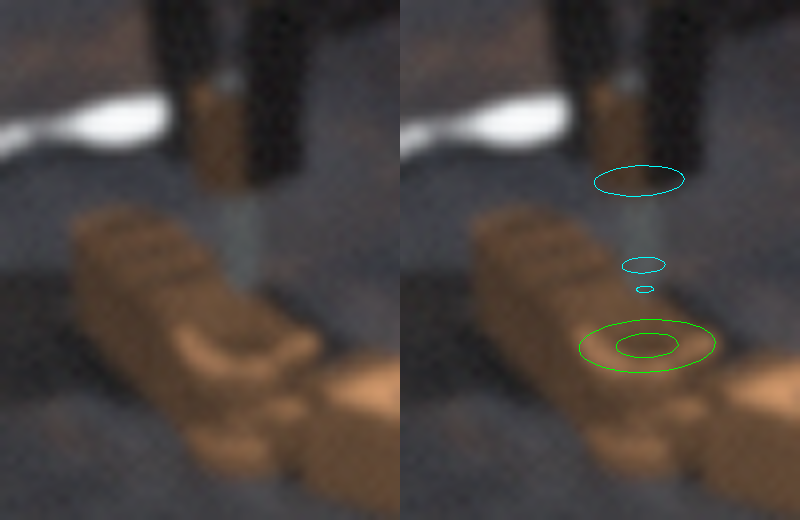

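The overlay agrees with the picture: the shank axis is at x≈241 against 241 predicted, and the eye centre is at ≈247 against 247. I'll descend slowly and watch the force.

Emit:
drive_tool --deltas "25 0 0 -10 0; 25 0 0 -18 0; 25 0 0 -23 0; 25 0 0 -27 0; 25 0 0 -30 0; 25 0 0 -33 0; 25 0 0 -33 0"

```text
time_s: 5.15
position: [0.5031, 0.1645, 0.0751]
tcp_rot: [[0.904, 0.428, -0.001], [0.428, -0.904, -0.0], [-0.001, -0.0, -1.0]]
force: [-0.3, -0.7, 0.0]
opening: 0.342
grasp_force: 30.0
```

Nose at z≈0.029, through the upper eye with no contact force.

Emit:
drive_tool --deltas "25 0 0 -3 0; 25 0 0 -6 0; 25 0 0 -9 0; 25 0 0 -12 0; 25 0 0 -12 0"

```text
time_s: 5.65
position: [0.503, 0.1645, 0.0631]
tcp_rot: [[0.904, 0.428, -0.001], [0.428, -0.904, -0.0], [-0.001, -0.0, -1.0]]
force: [0.0, -0.5, -0.8]
opening: 0.349
grasp_force: 30.0
```

Emit:
drive_tool --deltas "25 0 0 -3 0; 25 0 0 -6 0; 25 0 0 -9 0; 25 0 0 -11 0; 25 0 0 -12 0; 25 0 0 -12 0"

```text
time_s: 6.25
position: [0.5032, 0.1645, 0.0514]
tcp_rot: [[0.904, 0.428, -0.0], [0.428, -0.904, -0.0], [-0.0, -0.0, -1.0]]
force: [-0.7, 0.5, -0.8]
opening: 0.35
grasp_force: 30.0
```

Emit:
drive_tool --deltas "25 0 0 -1 0; 25 0 0 -2 0; 25 0 0 -3 0; 25 0 0 -3.5 0; 25 0 0 -3.5 0"

```text
time_s: 6.75
position: [0.5035, 0.1646, 0.0487]
tcp_rot: [[0.904, 0.429, 0.001], [0.429, -0.904, 0.0], [0.0, 0.0, -1.0]]
force: [-0.3, -0.1, 4.2]
opening: 0.346
grasp_force: 30.0
```

Contact force appears at 48.7 mm, where seating was predicted (48.6 mm). Next: a slight press, release and retreat.

Emit:
drive_tool --deltas "25 0 0 -0.7 0; 25 0 0 -0.7 0; 50 0 0 -0.3 0; 50 0 0 0 0; 50 0 0 0 0; 50 0 0 0 0; 50 0 0 20 0; 50 0 0 50 0; 50 0 0 90 0; 50 0 0 130 0; 50 0 -40 140 0; 50 0 -80 140 0"

```text
time_s: 7.95
position: [0.505, 0.0845, 0.1905]
tcp_rot: [[0.902, 0.432, 0.006], [0.432, -0.902, -0.0], [0.005, 0.003, -1.0]]
force: [0.0, -0.4, -1.2]
opening: 0.573
grasp_force: 0.0
```

Emit:
drive_tool --deltas "50 0 -45 0 0; 50 0 -90 0 0; 50 0 -120 0 0; 50 0 -120 0 0"

```text
time_s: 8.35
position: [0.5039, -0.0391, 0.188]
tcp_rot: [[0.906, 0.424, 0.001], [0.424, -0.906, -0.001], [0.0, 0.001, -1.0]]
force: [0.3, -0.0, 1.0]
opening: 0.575
grasp_force: 0.0
```

Run:
```python
from h import *
snap("side","e1"); snap("top","f1")
a=cv2.imread("pics/e1_raw.png")[105:205,195:300];b=cv2.imread("pics/f1_raw.png")[140:225,100:255]
r=lambda i,s:cv2.resize(i,None,fx=s,fy=s,interpolation=cv2.INTER_CUBIC)
cv=np.zeros((400,800,3),np.uint8);cv[:400,:420]=r(a,4);q=r(b,2.4);cv[:q.shape[0],425:425+q.shape[1]]=q[:,:375]
P=lambda p:(proj("side",p)+.5-[195,105])*4
print("head base/top in crop",P((.5036,.165,.042)),P((.5036,.165,.078)))
cv2.imwrite("pics/e2.png",cv)
```

```text
head base/top in crop [163.7107635  212.71053423] [161.17841057 164.86914521]
```

View pics/e2.png

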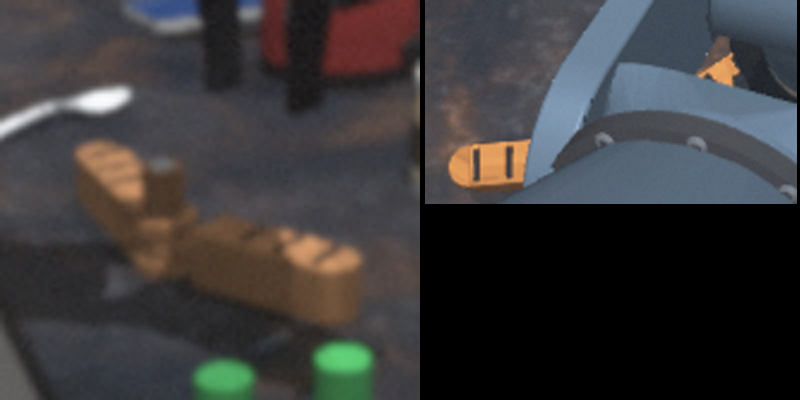

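The pin stands upright in the fork. The head top is at crop (161,164), against (161,165) predicted for a flush fit. The bars are unmoved and the gripper is clear, so I'll hand in.

```bash
python3 -c "
from rig import bot
print(bot.hand_in())"
```

```text
the job is handed in; nothing more can be done
None
```

The long pin is through the fork and lug with its head flush on the fork and the gripper clear; the short pin stayed in the block, the bars show no visible shift, and the job was handed in at about 8.5 s.

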